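# Change gear from the back of the hook

### The arm

A 6-joint arm with a two-finger parallel gripper is mounted at the origin on a cart in front of the work surface, level with it; the furniture and walls round the work are solid. World frame = base frame: x ahead of the robot, y to its left, z up, the work surface at z = 0. Lengths are in m, angles in rad, forces in N, time in s.
With the tool pointing down it reaches from about 0.3 to 0.775 m from the base axis. Payload 14.6 kg.
Tool frame: the origin (TCP) lies midway between the tips of the shut fingers; the grasp point (between the pads) lies 19 mm behind it (ctrl.hold_point_z is the distance from the TCP to the grasp point, in m); z points along the fingers, x is the direction in which the jaws open and shut, and the axes are right-handed (so a half turn about z gives the same grasp; the last joint's range is limited). The gripper opens to 94 mm and grips with 3 to 60 N. Pads are 16 mm wide; open, the fingers measure 119 mm over their backs; the gripper's body (75 mm by 177 mm) begins 78 mm behind the grasp point.
Start: joints at [-1.193, 0.3, 1.521, -0, 1.321, -0.067], TCP at [0.237, -0.496, 0.205] pointing down, gripper open.
Joint ranges: [-3.03, 3.03], [-0.79, 2.21], [0.23, 2.52], [-1.04, 4.18], [0, 3.07], [-2.55, 2.55]. Speed limits (rad/s): [2.22, 2.22, 2.57, 3.14, 3.14, 3.14].

### API

Orientations are given as [roll, pitch, yaw] about the fixed x, y, z axes, in that order (R = Rz(yaw) Ry(pitch) Rx(roll)).
In Python, from station import ctrl, viewer, ticket, nets gives the robot as it stands.
- The arm moves only by the tool carry_out, never from a script. Its argument "commands" is one flat list of numbers, 7 for each row, row after row: the closure, from -1 (fully open) to 1 (shut), so that 0 is half open, then the shift along the world's x, y, z in cm, then the turn, a rotation vector about the world's x, y, z in rad. In form: [gripper, tx, ty, tz, ax, ay, az, gripper, tx, ty, tz, ax, ay, az, ...]. A call has 1 to 12 rows; each row is the pose to reach, as a shift and turn from the pose measured when the call began; what a row does not reach only later rows make up. A row lasts 1/12 s, in which the tool goes at most 41.7 mm and 7.16 degrees, less where a joint would pass 70% of its speed; a pose out of reach is approached as far as the arm can. A call with a gripper value outside its range is refused whole. The fingers move at their own pace and stop on an object; "force" is the grip in N (left out, the last holds). Time passes only in rows, so rows that repeat a pose let the fingers close. It gives the time, the measured TCP pose, the force and the opening at its end, in the units of the state.
- ctrl.get_obs(): the state, without advancing time (a new reading comes with each control period).
- viewer.camera(name): name is "side" or "top"; returns (picture, depth): 420x560x3 uint8, blue, green, red; 420x560 float32, m along the optical axis (not along the pixel's ray), 0 where there is no reading.
- viewer.camera_info(name): a dict with "fx", "fy", "cx", "cy" (pixels), "D" ([k1, k2, p1, p2, k3] as OpenCV has them; the pictures are not rectified), "R" (3x3) and "t" (3): a world point X has camera coordinates R X + t. Camera axes: x right, y down, z forward; pixel columns grow to the right and rows downward; lengths in m; the calibration is good to about 2 mm. A picture is of the moment at which its call begins. camera_info takes no time and is no camera call.
- ticket.hand_in(): hands the job in, once; it reports no verdict.
Trained networks look in the newest picture that a camera, given by its name, has taken for a name from the list of things; names that differ only in an ending like _2 or _b are one class to them, and where a whole thing is asked for, a point or a joint stands for the part that bears it (a point fixed in the world has none). Each returns a list of dicts, best first, with "confidence" (0 to 1); they miss things now and then, are a little off and sometimes report something else, mostly with a low value. They report only what shows in the picture. A call takes as long as a camera call. They do not tell look-alikes from the thing itself.
- nets.silhouettes(camera, thing): "region" (420x560 bool, what is visible of it) and "extent" ([left, top, right, bottom] in pixels, round what is visible of it).
The state is a dict: "time_s": time; "qpos": joint angles; "joint_vel": joint speeds; "tau": joint torques, N m; "ee_pos": TCP position; "eef_rot": TCP orientation; "force": force on the tool from outside, world axes, zero at the start; "moment": the same for the moment, N m; "grip_width": finger opening in m.
Only numpy, scipy, OpenCV 4.12 (cv2) and the standard library are available. Lean on these libraries where they do the work, as an engineer would, in place of code of your own. Each camera call takes 0.05 s, during which the arm holds its last target. There are 200 camera calls.

### The job

I need the big change gear that hangs at the back of the full hook. Move the two smaller gears in front of it over to the spare hook and leave them hanging there, then take the big gear and fit it, hub upwards, on the bare upright stud of the quadrant lying on the bench, right down on the stud's shoulder. Don't knock over or push away the jar of nuts or the glue bottle.

Things in the scene. Friction and masses are not known exactly. Their poses are not given: they have to be found in the camera images.
- gear_big_mid (a point): Steel spur gear, 48 teeth, 62.5 mm outside diameter, 170 g; the rearmost on the full hook, against the washer. Rim 8 mm wide, round hub 28 mm across standing 12 mm out of one face: 20 mm over all; 16 mm bore right through. Point: on the axis, half-way through the 20 mm, so the rim's hub-side face is 2 mm below it. z: along the axis to the hub end, which faces the prong's tip at the start.
- gear_mid_mid (a point): Steel spur gear, 38 teeth, 50 mm outside diameter, 120 g; second on the full hook, against the big gear's hub. Rim 8 mm wide, round hub 28 mm across standing 12 mm out of one face: 20 mm over all; 16 mm bore right through. Point: on the axis, half-way through the 20 mm, so the rim's hub-side face is 2 mm below it. z: along the axis to the hub end, which faces the prong's tip at the start.
- gear_small_mid (a point): Steel spur gear, 30 teeth, 40 mm outside diameter, 85 g; frontmost on the full hook, against the middle gear's hub. Rim 8 mm wide, round hub 28 mm across standing 12 mm out of one face: 20 mm over all; 16 mm bore right through. Point: on the axis, half-way through the 20 mm, so the rim's hub-side face is 2 mm below it. z: along the axis to the hub end, which faces the prong's tip at the start.
- hook_full_seat (a point): 10 mm steel rod out of the rack's panel, bent to rise 50 degrees above level on the robot's side. Point: on the rod's axis at the upper face of its 26 mm stop washer. z: up the prong; round tip at z = +72 mm. y: level, along the panel. Gears hang 3 mm loose and slide down to the washer or each other. Carries the three gears at the start, left or right of the spare.
- hook_spare_seat (a point): 10 mm steel rod out of the rack's panel, bent to rise 50 degrees above level on the robot's side. Point: on the rod's axis at the upper face of its 26 mm stop washer. z: up the prong; round tip at z = +72 mm. y: level, along the panel. Gears hang 3 mm loose and slide down to the washer or each other. Empty at the start; 150 mm from the full one, left or right.
- stud_shoulder (a point): Bare upright stud of the quadrant. Point: on its axis at the shoulder (21 mm collar, 24 mm above the bench) where a gear comes to rest. Stud 14 mm in diameter up to 24 mm above the shoulder, then a cone to 7 mm at 34 mm: 1 mm side play in the bore. z up; x and y as the quadrant's.
- quadrant: Grey slotted casting fixed flat on the bench, 44 mm wide, 14 mm thick, from x = -104 to +145 mm. Origin: bench level under the bare stud. x: along the slot to the clamp ring (66 mm across, 20 mm high, centred at x = +98 mm). At x = -58 mm stands a fixed 32 mm pinion, rim 24 to 32 mm above the bench, nut up to 45 mm; it stays 10 mm clear of the big gear.
- rack: Fixed plywood rack. Origin: bench level, middle of its upright panel's front face; -x: the hook side, y: along the panel. Base 165 mm deep (x = -97 to +68 mm), 310 mm wide, 18 mm thick; panel 18 mm thick, top 208 mm above the bench. Hooks leave it at y = +75 and -75 mm, 135 mm up; their prongs start 34 mm out.
- nut_jar: Loose glass jar of nuts with a lid, 51 mm across, 72 mm high; origin under its middle. A bystander.
- glue_bottle: Loose squeeze bottle of glue with a pointed cap, 35 mm across, 125 mm high; origin under its middle. A bystander.
There are look-alikes about, which are no part of the job. Leave any blue or green look-alike of the part that bears gear_big_mid alone.

How it is judged:
By the outcome, as a careful person would: the job done as asked, in the order asked, and still so for the second after the job is handed in, with the robot touching nothing.
It also fails if it takes over 64 s, if anything falls off the work surface, if the arm or the gripper's body presses on something with over 40 N, if the wrist force passes 120 N, or if a joint passes its speed limit or range.

## Working session

There is one attempt and no reset: what is moved stays moved. The work goes in short steps, Python scripts to look and compute and a tool call to move; the robot and the scene stay as the last step left them, time stands still between calls to the robot, and variables do not carry over. Pictures are saved under pics/ and viewed, about 8 in all and at most 12, crops included, and the job is handed in when it is done.

Besides the shell and the picture viewer there is one more tool, called after "Call:" as name(argument=value, ...) on one line, values as JSON. carry_out: Moves the arm, as the interface text tells. Its arguments: {"type":"object","properties":{"commands":{"type":"array","items":{"type":"number"}},"force":{"type":"number"}},"required":["commands"]}

```bash
ls; mkdir -p pics; cat > h.py <<'E'
import numpy as np, cv2
from station import ctrl, viewer, ticket, nets
def cloud(c,d):
    i=viewer.camera_info(c); K=np.array([[i['fx'],0,i['cx']],[0,i['fy'],i['cy']],[0,0,1]])
    v,u=np.mgrid[:d.shape[0],:d.shape[1]]
    p=cv2.undistortPoints(np.stack([u,v],-1).reshape(-1,1,2).astype(float),K,np.array(i['D'],float)).reshape(d.shape+(2,))
    P=np.dstack([p[...,0]*d,p[...,1]*d,d])
    return (P-np.array(i['t']).ravel())@np.array(i['R'])
E
python3 - <<'E'
from h import *
o=ctrl.get_obs();print({k:np.round(v,3) for k,v in o.items()}, ctrl.hold_point_z)
for c in('side','top'):
    p,d=viewer.camera(c);cv2.imwrite(f'pics/{c}0.png',p);np.save(f'{c}0.npy',d)
    i=viewer.camera_info(c);R=np.array(i['R']);print(c,i['fx'],'pos',-R.T@np.array(i['t']).ravel(),'fwd',R[2])
    X=cloud(c,d)
    for n in['gear_big_mid','gear_mid_mid','gear_small_mid','quadrant','rack','nut_jar','glue_bottle']:
        for s in nets.silhouettes(c,n)[:3]:
            m=s['region']&(d>0)
            print(c,n,round(s['confidence'],2),np.round(s['extent']),np.round(np.median(X[m],0),3),np.round(np.percentile(X[m],3,axis=0),3),np.round(np.percentile(X[m],97,axis=0),3))
E
```

```text
pics
{'time_s': np.float64(0.0), 'qpos': array([-1.193,  0.301,  1.522,  0.   ,  1.321, -0.067]), 'joint_vel': array([ 0.002, -0.002, -0.001, -0.001,  0.002,  0.001]), 'tau': array([ 3.0000e-03, -5.3179e+01, -3.5273e+01,  7.1000e-02,  2.4000e-02,
       -0.0000e+00]), 'ee_pos': array([ 0.237, -0.496,  0.205]), 'eef_rot': array([-3.141e+00,  1.000e-03, -1.126e+00]), 'force': array([ 0.252,  0.339, -0.721]), 'moment': array([ 0.029, -0.048,  0.041]), 'grip_width': np.float64(0.094)} 0.0188
side 484.1000992341372 pos [0.03564849 0.78298405 0.78975626] fwd [ 0.43704709 -0.71409942 -0.54685633]
side gear_big_mid 0.9 [248. 347. 278. 371.] [0.411 0.263 0.008] [0.386 0.233 0.002] [0.44  0.285 0.022]
side gear_big_mid 0.8 [274. 231. 301. 247.] [ 0.578 -0.112  0.007] [ 0.554 -0.143  0.002] [ 0.608 -0.091  0.021]
side gear_big_mid 0.74 [225. 213. 248. 233.] [0.616 0.065 0.147] [0.593 0.044 0.128] [0.639 0.079 0.166]
side gear_mid_mid 0.7 [232. 210. 247. 225.] [0.602 0.063 0.164] [0.586 0.048 0.149] [0.62  0.073 0.177]
side gear_small_mid 0.65 [237. 205. 255. 226.] [0.587 0.057 0.181] [0.573 0.0
[... 1361 characters left out ...]
 0.576 -0.384  0.069] [ 0.555 -0.412  0.002] [ 0.6   -0.366  0.074]
top quadrant 0.7 [290. 195. 344. 280.] [ 0.44  -0.188  0.015] [ 0.353 -0.259  0.004] [ 0.549 -0.131  0.043]
top quadrant 0.28 [112. 132. 259. 208.] [0.643 0.128 0.021] [ 0.558 -0.024  0.012] [0.674 0.269 0.209]
top rack 0.86 [114. 133. 256. 205.] [0.643 0.13  0.021] [ 0.558 -0.023  0.013] [0.673 0.269 0.209]
top nut_jar 0.96 [383. 177. 405. 196.] [ 0.576 -0.383  0.069] [ 0.556 -0.411  0.014] [ 0.598 -0.365  0.074]
top glue_bottle 0.67 [214. 147. 224. 155.] [0.657 0.05  0.14 ] [0.646 0.039 0.099] [0.661 0.061 0.153]
top glue_bottle 0.58 [386. 137. 406. 158.] [ 0.674 -0.388  0.081] [ 0.663 -0.405  0.01 ] [ 0.69  -0.378  0.112]
```

```bash
python3 - <<'E'
import cv2
a=cv2.imread('pics/side0.png');b=cv2.imread('pics/top0.png')
cv2.imwrite('pics/a1.png',cv2.resize(a[140:400,120:400],None,fx=2.3,fy=2.3,interpolation=3))
cv2.imwrite('pics/b1.png',cv2.resize(b[110:310,100:430],None,fx=2.4,fy=2.4,interpolation=3))
E
```

```text
(no output)
```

View pics/a1.png

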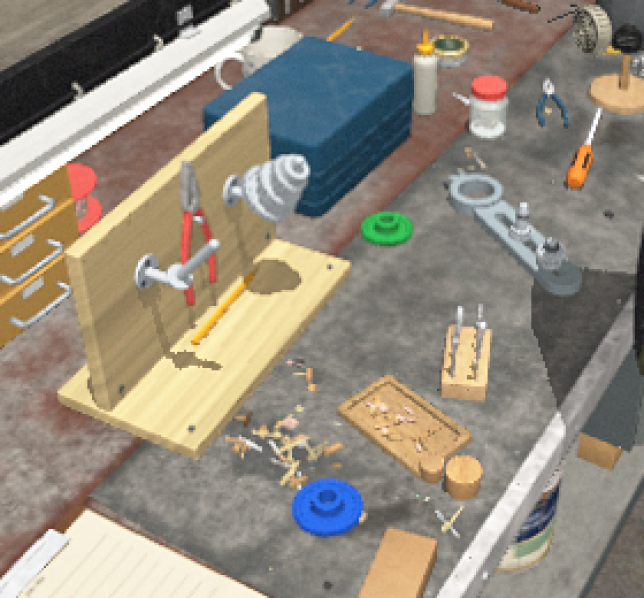

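View pics/b1.png

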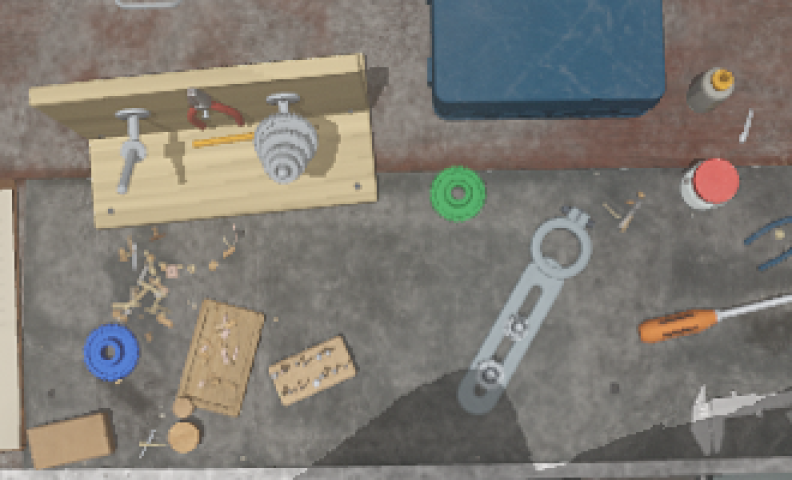

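The side view shows the full hook with three stacked gears at crop px (270,190) and the spare hook at (190,265), nearer the camera. The quadrant's bare stud is at (520,220) and its pinion at (550,250). The green and blue gears lying on the bench are the look-alikes. In the top view the bare stud is at (517,327) and the pinion at (490,373). Next I fit the geometry.

```bash
cat > fit.py <<'E'
from h import *
from scipy.optimize import least_squares
D={c:np.load(c+'0.npy') for c in('side','top')}
X={c:cloud(c,D[c]) for c in D}
for c in X:
    P=X[c][(D[c]>0)]
    # panel face
    Q=P[(P[:,2]>.04)&(P[:,2]<.19)&(P[:,0]>.55)&(P[:,0]<.72)&(P[:,1]>-.03)&(P[:,1]<.29)]
    best=None;rng=np.random.default_rng(0)
    for _ in range(800):
        a,b=Q[rng.choice(len(Q),2)]; n=np.array([b[1]-a[1],a[0]-b[0]]);L=np.hypot(*n)
        if L<.05: continue
        n/=L; n*=np.sign(n[0])
        if n[0]<.9: continue
        k=np.abs((Q[:,:2]-a[:2])@n)<.003
        if best is None or k.sum()>best.sum(): best=k
    q=Q[best];m=q[:,:2].mean(0);u,s,vt=np.linalg.svd(q[:,:2]-m,full_matrices=False);n=vt[1]*np.sign(vt[1][0]);off=n@m
    yaw=np.arctan2(n[1],n[0]);t=np.array([-n[1],n[0]])
    S=q[:,:2]@t
    allr=P[(P[:,2]>.05)&(P[:,2]<.2)&(np.abs(P[:,:2]@n-off)<.01)][:,:2]@t
    b=P[(np.abs(P[:,2]-.018)<.004)];d=b[:,:2]@n-off; bb=b[(d<-.01)&(d>-.09)&(np.abs(b[:,1]-.12)<.25)];sb=bb[:,:2]@t;
    top=P[(np.abs(P[:,2]-.208)<.005)&(np.abs(P[:,:2]@n-off-.009)<.015)]
    print(c,'yaw',yaw,'off',off,len(q),'panel t range',np.percentile(allr,[.5,99.5]),'base t',np.percentile(sb,[.3,99.7]),'depth',np.percentile(d[(d<0)&(d>-.11)],[0.3]),'top t',np.percentile(top[:,:2]@t,[1,99]) if len(top) else None)
    r=P[:,:2]@n-off; s=P[:,:2]@t
    for lab,lo,hi in(('spare',.16,.25),('full',0.0,.1)):
        k=(r<-.03)&(r>-.12)&(P[:,2]>.1)&(s>lo)&(s<hi)
        A=np.c_[r,s,P[:,2]][k]
        if lab=='spare':
            # cylinder axis fit: fixed dir in r-z 50deg
            p=np.array([-np.cos(np.radians(50)),0,np.sin(np.radians(50))]);w=np.array([p[2],0,-p[0]])
            ax=A@p; wv=A@w
            print(lab,len(A),'ax range',np.percentile(ax,[0,2,50,98,100]))
            for l in np.arange(ax.min(),ax.max(),.01):
                kk=(ax>=l)&(ax<l+.01); print('  ax %.3f n%d s %.4f [%.4f %.4f] w %.4f [%.4f %.4f]'%(l,kk.sum(),np.median(A[kk,1]),A[kk,1].min(),A[kk,1].max(),np.median(wv[kk]),wv[kk].min(),wv[kk].max()))
        else:
            ax=A@p;wv=A@w
            for l in np.arange(ax.min(),ax.max(),.004):
                kk=(ax>=l)&(ax<l+.004)
                if kk.sum(): print('  ax %.3f n%d s [%.4f %.4f] w [%.4f %.4f]'%(l,kk.sum(),A[kk,1].min(),A[kk,1].max(),wv[kk].min(),wv[kk].max()))
E
python3 fit.py
```

```text
side yaw 0.08395050890648782 off 0.6664495875686899 3549 panel t range [-1.07911912  0.22800489] base t [-0.17049215  0.22806178] depth [-0.10596346] top t [-1.03116396  0.2263542 ]
spare 1 ax range [0.13833768 0.13833768 0.13833768 0.13833768 0.13833768]
  ax 0.137 n20 s [0.0015 0.0270] w [0.0331 0.0772]
  ax 0.141 n100 s [0.0001 0.0286] w [0.0282 0.0807]
  ax 0.145 n46 s [0.0037 0.0279] w [0.0283 0.0824]
  ax 0.153 n1 s [0.0125 0.0125] w [0.0386 0.0386]
  ax 0.157 n20 s [0.0071 0.0228] w [0.0354 0.0809]
  ax 0.161 n55 s [0.0018 0.0249] w [0.0340 0.0810]
  ax 0.165 n60 s [0.0011 0.0231] w [0.0340 0.0810]
  ax 0.169 n12 s [0.0091 0.0202] w [0.0391 0.0697]
  ax 0.173 n3 s [0.0094 0.0132] w [0.0569 0.0682]
  ax 0.177 n16 s [0.0004 0.0189] w [0.0443 0.0764]
  ax 0.181 n28 s [0.0012 0.0191] w [0.0395 0.0764]
  ax 0.185 n46 s [0.0001 0.0177] w [0.0379 0.0749]
  ax 0.189 n10 s [0.0008 0.0137] w [0.0478 0.0702]
  ax 0.193 n29 s [0.0003 0.0133] w [0.0446 0.0685]
  ax 0.197 n25 s [0.0005 0.0131] w [0.0448 0.0703]
  ax 0.201 n5 s [0.0005 0.0037] w [0.0561 0.0640]
  ax 0.205 n7 s [0.0003 0.0045
[... 369 characters left out ...]
x,[0,2,50,98,100]))
                                ~~~~~~~~~~~~~^^^^^^^^^^^^^^^^^^^^
    return _quantile_unchecked(
        a, q, axis, out, overwrite_input, method, keepdims, weights)
    return _ureduce(a,
                    func=_quantile_ureduce_func,
    ...<5 lines>...
                    overwrite_input=overwrite_input,
                    method=method)
    r = func(a, **kwargs)
    result = _quantile(arr,
                       quantiles=q,
    ...<2 lines>...
                       out=out,
                       weights=wgt)
    slices_having_nans = np.isnan(arr[-1, ...])
                                  ~~~^^^^^^^^^
IndexError: index -1 is out of bounds for axis 0 with size 0
```

```bash
sed -i "s/('spare',.16,.25),('full',0.0,.1)/('spare',.12,.175),('full',-.045,.04)/" fit.py; python3 fit.py | sed -n '1,80p'
```

```text
side yaw 0.08395050890648782 off 0.6664495875686899 3549 panel t range [-1.07911912  0.22800489] base t [-0.17049215  0.22806178] depth [-0.10596346] top t [-1.03116396  0.2263542 ]
spare 187 ax range [0.12429725 0.13565064 0.15441501 0.20981122 0.21238419]
  ax 0.124 n2 s 0.1519 [0.1516 0.1522] w 0.0637 [0.0629 0.0644]
  ax 0.134 n80 s 0.1499 [0.1362 0.1607] w 0.0616 [0.0497 0.0736]
  ax 0.144 n11 s 0.1506 [0.1492 0.1522] w 0.0604 [0.0574 0.0649]
  ax 0.154 n17 s 0.1506 [0.1477 0.1535] w 0.0607 [0.0562 0.0651]
  ax 0.164 n14 s 0.1498 [0.1462 0.1515] w 0.0601 [0.0563 0.0653]
  ax 0.174 n15 s 0.1500 [0.1484 0.1526] w 0.0624 [0.0567 0.0655]
  ax 0.184 n15 s 0.1502 [0.1469 0.1526] w 0.0612 [0.0569 0.0657]
  ax 0.194 n17 s 0.1501 [0.1448 0.1530] w 0.0616 [0.0571 0.0659]
  ax 0.204 n16 s 0.1493 [0.1458 0.1531] w 0.0610 [0.0573 0.0646]
  ax 0.137 n21 s [-0.0027 0.0270] w [0.0331 0.0772]
  ax 0.141 n107 s [-0.0112 0.0286] w [0.0279 0.0807]
  ax 0.145 n54 s [-0.0170 0.0279] w [0.0265 0.0828]
  ax 0.153 n1 s [0.0125 0.0125] w [0.0386 0.0386]
  ax 0.157 n20 s [0.0071 0.0228] w [0.0354 0.0809]

[... 1725 characters left out ...]
66 0.0180] w [0.0584 0.0831]
  ax 0.160 n67 s [-0.0267 0.0221] w [0.0449 0.0824]
  ax 0.164 n63 s [-0.0253 0.0215] w [0.0432 0.0841]
  ax 0.168 n3 s [-0.0089 0.0204] w [0.0648 0.0779]
  ax 0.172 n4 s [-0.0130 0.0099] w [0.0501 0.0732]
  ax 0.176 n13 s [-0.0191 0.0148] w [0.0458 0.0766]
  ax 0.180 n49 s [-0.0213 0.0163] w [0.0405 0.0757]
  ax 0.184 n42 s [-0.0196 0.0168] w [0.0476 0.0781]
  ax 0.188 n16 s [-0.0160 0.0140] w [0.0510 0.0712]
  ax 0.192 n47 s [-0.0160 0.0112] w [0.0435 0.0725]
  ax 0.196 n46 s [-0.0159 0.0114] w [0.0451 0.0713]
  ax 0.200 n4 s [-0.0120 0.0009] w [0.0598 0.0653]
  ax 0.204 n10 s [-0.0060 0.0012] w [0.0590 0.0661]
  ax 0.208 n2 s [-0.0039 0.0006] w [0.0633 0.0634]
```

```bash
cat >> h.py <<'E'
from scipy.spatial.transform import Rotation as Ro
YAW=.082
N=np.array([np.cos(YAW),np.sin(YAW),0]);T=np.array([-N[1],N[0],0]);Z=np.array([0,0,1.])
Pp=-np.cos(np.radians(50))*N+np.sin(np.radians(50))*Z
W=np.sin(np.radians(50))*N+np.cos(np.radians(50))*Z
FULL=np.array([.6198,.0482,.1456]);SPARE=np.array([.6075,.1977,.1456])
def hookR(): # tool z=-p, x=-T
    z=-Pp;x=-T;return Ro.from_matrix(np.c_[x,np.cross(z,x),z])
def go(pos,R=None):
    o=ctrl.get_obs();R0=Ro.from_euler('xyz',o['eef_rot'])
    rv=((R or R0)*R0.inv()).as_rotvec()
    print('shift cm',np.round((np.array(pos)-o['ee_pos'])*100,2),'rv',np.round(rv,3),'t',o['time_s'],'ee',np.round(o['ee_pos'],4),'F',np.round(o['force'],1),'w',o['grip_width'],'q',np.round(o['qpos'],2))
E
python3 - <<'E'
from h import *
for c in('side','top'):
    d=np.load(c+'0.npy');P=cloud(c,d)[d>0]
    Q=P[(P[:,0]>.3)&(P[:,0]<.6)&(P[:,1]>-.29)&(P[:,1]<-.1)]
    h=Q[(Q[:,2]>.023)]
    k=cv2.kmeans(h[:,:2].astype(np.float32),2,None,(3,50,1e-5),5,0)
    for i in(0,1):
        g=h[k[1].ravel()==i];print(c,len(g),g.mean(0).round(4),'z',g[:,2].max().round(4));
        for lo in np.arange(.023,.06,.006):
            m=(g[:,2]>=lo)&(g[:,2]<lo+.006)
            if m.any():print('   z%.3f n%d min %s max %s med %s'%(lo,m.sum(),g[m,:2].min(0).round(4),g[m,:2].max(0).round(4),np.median(g[m,:2],0).round(4)))
    r=Q[(np.abs(Q[:,2]-.020)<.002)&(Q[:,0]>.48)]
    (cx,cy),rad=cv2.minEnclosingCircle(r[:,:2].astype(np.float32));print(c,'ring',len(r),cx,cy,rad)
go(FULL+.1*Pp-.003*W,hookR())
E
```

```text
side 189 [ 0.4048 -0.1586  0.0365] z 0.063
   z0.023 n43 min [ 0.3696 -0.1915] max [ 0.4468 -0.1356] med [ 0.4284 -0.1683]
   z0.029 n58 min [ 0.3692 -0.1802] max [ 0.4406 -0.1344] med [ 0.3847 -0.1466]
   z0.035 n33 min [ 0.3754 -0.1831] max [ 0.4423 -0.1366] med [ 0.3862 -0.1497]
   z0.041 n28 min [ 0.378  -0.1821] max [ 0.4413 -0.1406] med [ 0.3892 -0.1516]
   z0.047 n15 min [ 0.3828 -0.1841] max [ 0.4423 -0.1475] med [ 0.4322 -0.1753]
   z0.053 n10 min [ 0.4297 -0.1817] max [ 0.4406 -0.1737] med [ 0.435  -0.1782]
   z0.059 n2 min [ 0.4309 -0.1775] max [ 0.4368 -0.1767] med [ 0.4339 -0.1771]
side 1 [ 0.5705 -0.1217  0.0232] z 0.0232
   z0.023 n1 min [ 0.5705 -0.1217] max [ 0.5705 -0.1217] med [ 0.5705 -0.1217]
side ring 127 0.5440424084663391 -0.1807902604341507 0.08468860387802124
top 156 [ 0.3942 -0.1606  0.0372] z 0.0614
   z0.023 n22 min [ 0.3664 -0.1956] max [ 0.4392 -0.1409] med [ 0.4227 -0.1762]
   z0.029 n63 min [ 0.3666 -0.1687] max [ 0.3968 -0.138 ] med [ 0.3839 -0.1534]
   z0.035 n25 min [ 0.3667 -0.1769] max [ 0.434  -0.1452] med [ 0.3821 -0.1505]
   z0.041 n22 min [ 0.3745 -0.1835] max [ 0.4315 -0.1475] med [ 0.3821 -0.1549]
   z0.047 n6 min [ 0.3822 -0.188 ] max [ 0.4364 -0.1523] med [ 0.4313 -0.1782]
   z0.053 n13 min [ 0.4263 -0.1876] max [ 0.4363 -0.1777] med [ 0.4312 -0.1805]
   z0.059 n5 min [ 0.4289 -0.1848] max [ 0.4338 -0.1821] med [ 0.4313 -0.1824]
top 20 [ 0.5318 -0.2093  0.0244] z 0.0263
   z0.023 n20 min [ 0.484  -0.2616] max [ 0.5839 -0.1117] med [ 0.5327 -0.2222]
top ring 214 0.5393191576004028 -0.18562740087509155 0.08529811352491379
shift cm [31.68 53.92  1.48] rv [ 0.183 -0.678 -0.348] t 0.8 ee [ 0.2367 -0.4965  0.2054] F [ 0.3  0.4 -0.1] w 0.09410544490321772 q [-1.19  0.3   1.52  0.    1.32 -0.07]
```

Call:
carry_out(commands=[-1, 30, 50, 4, 0.183, -0.678, -0.348, -1, 30, 50, 4, 0.183, -0.678, -0.348, -1, 30, 50, 4, 0.183, -0.678, -0.348, -1, 30, 50, 4, 0.183, -0.678, -0.348, -1, 30, 50, 4, 0.183, -0.678, -0.348, -1, 30, 50, 4, 0.183, -0.678, -0.348, -1, 30, 50, 4, 0.183, -0.678, -0.348, -1, 30, 50, 4, 0.183, -0.678, -0.348, -1, 30, 50, 4, 0.183, -0.678, -0.348, -1, 30, 50, 4, 0.183, -0.678, -0.348, -1, 30, 50, 4, 0.183, -0.678, -0.348, -1, 30, 50, 4, 0.183, -0.678, -0.348])

```text
time_s: 1.8
ee_pos: [0.4936, -0.0673, 0.2406]
eef_rot: [-2.44, -0.0, -1.489]
force: [-0.6, -2.1, -1.5]
grip_width: 0.0942
```

```bash
python3 -c "
from h import *
go(FULL+.1*Pp-.003*W,hookR())"
```

```text
shift cm [ 5.98 11.01 -2.04] rv [-0.     0.003 -0.   ] t 1.8 ee [ 0.4936 -0.0673  0.2406] F [-0.6 -2.1 -1.5] w 0.09417893534945869 q [-0.36 -0.19  2.11  0.49  0.63  0.82]
```

Call:
carry_out(commands=[-1, 6, 11, -2, 0, 0.003, 0, -1, 6, 11, -2, 0, 0.003, 0, -1, 6, 11, -2, 0, 0.003, 0, -1, 6, 11, -2, 0, 0.003, 0, -1, 6, 11, -2, 0, 0.003, 0, -1, 8, 11.1, -4.5, 0, 0.003, 0, -1, 9.5, 11.3, -6.3, 0, 0.003, 0, -1, 10.4, 11.4, -7.3, 0, 0.003, 0, -1, 10.4, 11.4, -7.3, 0, 0.003, 0, -1, 10.4, 11.4, -7.3, 0, 0.003, 0])

```text
time_s: 2.63
ee_pos: [0.5972, 0.0452, 0.1676]
eef_rot: [-2.444, -0.0, -1.49]
force: [-1.5, 0.7, 0.6]
grip_width: 0.0945
```

```bash
python3 - <<'E'
from h import *
go(FULL+.031*Pp-.003*W,hookR())
for c in('side','top'):
    p,d=viewer.camera(c);cv2.imwrite(f'pics/{c}2.png',p);np.save(f'{c}2.npy',d)
a=cv2.resize(cv2.imread('pics/side2.png')[170:270,190:300],None,fx=3.6,fy=3.6,interpolation=3)
b=cv2.resize(cv2.imread('pics/top2.png')[130:230,160:270],None,fx=3.6,fy=3.6,interpolation=3)
cv2.imwrite('pics/c2.png',np.hstack([a,b]))
E
```

```text
shift cm [ 0.05  0.12 -0.02] rv [ 0.    -0.001  0.001] t 2.6333 ee [0.5972 0.0452 0.1676] F [-1.5  0.7  0.6] w 0.09450680845362955 q [-0.01  0.14  1.97  0.18  0.34  1.33]
```

View pics/c2.png

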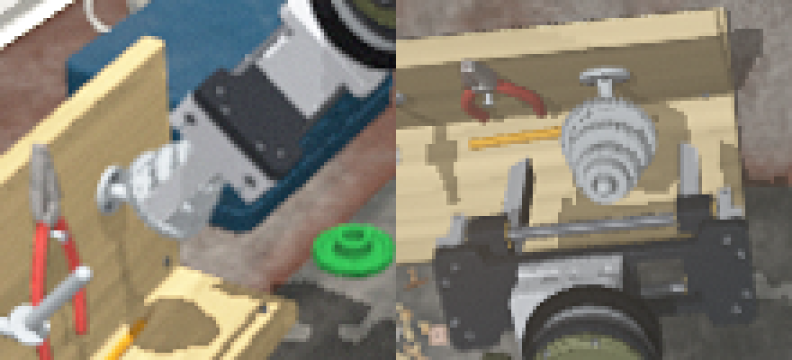

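The top view has the fingers (x≈525 and 685) straddling the small gear (605), centred. Closing.

Call:
carry_out(commands=[0, 0, 0.1, 0, 0, 0, 0, 0.3, 0, 0.1, 0, 0, 0, 0, 1, 0, 0.1, 0, 0, 0, 0, 1, 0, 0.1, 0, 0, 0, 0, 1, 0, 0.1, 0, 0, 0, 0, 1, 0, 0.1, 0, 0, 0, 0, 1, 0, 0.1, 0, 0, 0, 0, 1, 0, 0.1, 0, 0, 0, 0], force=35)

```text
time_s: 3.4
ee_pos: [0.5974, 0.0467, 0.1688]
eef_rot: [-2.442, -0.0, -1.49]
force: [-0.0, 0.1, -0.5]
grip_width: 0.0439
```

Call:
carry_out(commands=[1, 0, 0, 0, 0, 0, 0, 1, 0, 0, 0, 0, 0, 0, 1, 0, 0, 0, 0, 0, 0])

```text
time_s: 3.65
ee_pos: [0.5974, 0.0467, 0.1688]
eef_rot: [-2.442, -0.0, -1.49]
force: [1.4, -0.4, -0.2]
grip_width: 0.0379
```

Call:
carry_out(commands=[1, 0, 0, 0, 0, 0, 0, 1, 0, 0, 0, 0, 0, 0])

```text
time_s: 3.82
ee_pos: [0.5974, 0.0467, 0.1688]
eef_rot: [-2.442, -0.0, -1.49]
force: [0.8, -1.3, -0.3]
grip_width: 0.038
```

```bash
python3 - <<'E'
from h import *
go(FULL+.031*Pp,hookR())
p,d=viewer.camera('top')
b=cv2.resize(p[130:230,160:270],None,fx=5,fy=5,interpolation=3)
cv2.imwrite('pics/c3.png',b)
E
```

```text
shift cm [ 0.25 -0.01  0.05] rv [0.    0.001 0.001] t 3.8167 ee [0.5974 0.0467 0.1688] F [ 0.8 -1.3 -0.3] w 0.038045224231501154 q [-0.01  0.14  1.97  0.18  0.34  1.34]
```

View pics/c3.png

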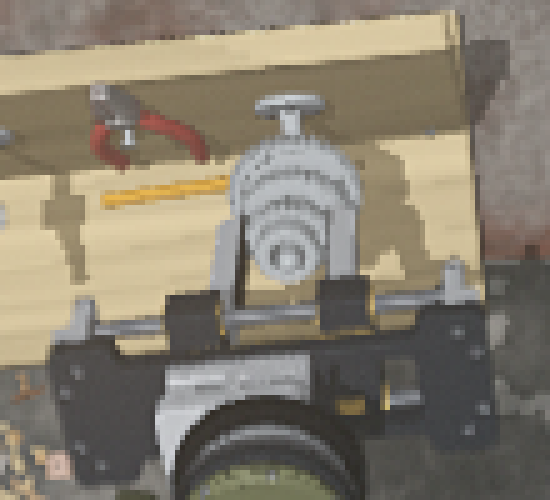

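Call:
carry_out(commands=[1, 0.2, 0, 0.15, 0, 0, 0, 1, 0.2, 0, 0.2, 0, 0, 0, 1, -0.4, -0.1, 1.0, 0, 0, 0, 1, -1.1, -0.1, 1.7, 0, 0, 0, 1, -2.4, -0.2, 3.2, 0, 0, 0, 1, -3.6, -0.3, 4.8, 0, 0, 0, 1, -3.6, -0.3, 4.8, 0, 0, 0, 1, -3.6, -0.3, 4.8, 0, 0, 0])

```text
time_s: 4.53
ee_pos: [0.5616, 0.0437, 0.2175]
eef_rot: [-2.44, -0.0, -1.49]
force: [-0.1, -0.9, -0.7]
grip_width: 0.0378
```

```bash
python3 - <<'E'
from h import *
go(SPARE+.093*Pp,hookR())
for c in('side','top'):
    p,d=viewer.camera(c);cv2.imwrite(f'pics/{c}4.png',p);np.save(f'{c}4.npy',d)
    X=cloud(c,d)
    # points in full-hook frame
    k=(d>0)&(X[...,2]>.12)
    A=(X[k]-FULL);ax=A@Pp;s=A@T;w=A@W
    m=(np.abs(s)<.023)&(ax>.055)&(ax<.115)&(np.abs(w)<.03)
    for l in np.arange(.02,.13,.005):
        q=m&(ax>=l)&(ax<l+.005)
        if q.any():print(c,'%.3f n%d s[%.4f %.4f] w[%.4f %.4f]'%(l,q.sum(),s[q].min(),s[q].max(),w[q].min(),w[q].max()))
E
```

```text
shift cm [-1.37 14.91 -0.06] rv [0.    0.003 0.001] t 4.5333 ee [0.5616 0.0437 0.2175] F [-0.1 -0.9 -0.7] w 0.0378262690262708 q [-0.02 -0.01  2.    0.15  0.45  1.36]
side 0.055 n9 s[0.0017 0.0077] w[-0.0034 0.0062]
side 0.060 n6 s[0.0023 0.0077] w[-0.0032 0.0047]
side 0.065 n9 s[0.0008 0.0069] w[-0.0031 0.0049]
side 0.095 n8 s[0.0015 0.0204] w[-0.0178 0.0210]
side 0.100 n37 s[-0.0067 0.0196] w[-0.0162 0.0212]
side 0.105 n21 s[-0.0040 0.0188] w[-0.0143 0.0196]
side 0.110 n4 s[0.0077 0.0117] w[-0.0111 0.0150]
top 0.055 n6 s[-0.0043 0.0025] w[0.0010 0.0023]
top 0.060 n4 s[-0.0044 0.0023] w[0.0016 0.0037]
top 0.065 n8 s[-0.0043 0.0022] w[-0.0009 0.0030]
top 0.070 n1 s[-0.0048 -0.0048] w[0.0025 0.0025]
top 0.090 n3 s[0.0200 0.0220] w[0.0049 0.0080]
top 0.095 n7 s[-0.0218 0.0199] w[-0.0095 0.0155]
top 0.100 n47 s[-0.0219 0.0213] w[-0.0210 0.0196]
top 0.105 n88 s[-0.0219 0.0229] w[-0.0150 0.0199]
top 0.110 n29 s[-0.0224 0.0229] w[-0.0097 0.0130]
```

Call:
carry_out(commands=[1, -0.5, 4, 0, 0, 0, 0, 1, -1, 8, 0, 0, 0, 0, 1, -1.3, 12, 0, 0, 0, 0, 1, -1.4, 14.9, -0.1, 0, 0.003, 0, 1, -1.4, 14.9, -0.1, 0, 0.003, 0, 1, -1.4, 14.9, -0.1, 0, 0.003, 0, 1, -1.4, 14.9, -0.1, 0, 0.003, 0, 1, -1.4, 14.9, -0.1, 0, 0.003, 0])

```text
time_s: 5.3
ee_pos: [0.5477, 0.1917, 0.2143]
eef_rot: [-2.447, -0.0, -1.49]
force: [0.1, 0.0, -1.2]
grip_width: 0.0377
```

```bash
python3 - <<'E'
from h import *
go(SPARE+.093*Pp,hookR())
go(SPARE+.015*Pp,hookR())
for c in('side','top'):
    p,d=viewer.camera(c)
    X=cloud(c,d)
    k=(d>0)&(X[...,2]>.12)
    A=(X[k]-SPARE);ax=A@Pp;s=A@T;w=A@W
    m=(np.abs(s)<.023)&(np.abs(w)<.03)
    for l in np.arange(.02,.12,.01):
        q=m&(ax>=l)&(ax<l+.01)
        if q.any():print(c,'%.3f n%d s[%.4f %.4f] w[%.4f %.4f]'%(l,q.sum(),s[q].min(),s[q].max(),w[q].min(),w[q].max()))
E
```

```text
shift cm [0.03 0.11 0.26] rv [ 0.001 -0.004  0.002] t 5.3 ee [0.5477 0.1917 0.2143] F [ 0.1  0.  -1.2] w 0.03770535421836464 q [ 0.35  0.05  1.94 -0.37  0.5   2.11]
shift cm [ 5.02  0.52 -5.72] rv [ 0.001 -0.004  0.002] t 5.3 ee [0.5477 0.1917 0.2143] F [ 0.1  0.  -1.2] w 0.03770535421836464 q [ 0.35  0.05  1.94 -0.37  0.5   2.11]
side 0.020 n11 s[0.0023 0.0061] w[-0.0031 0.0057]
side 0.030 n16 s[0.0016 0.0068] w[-0.0030 0.0058]
side 0.040 n15 s[0.0023 0.0065] w[-0.0026 0.0061]
side 0.050 n18 s[0.0002 0.0067] w[-0.0024 0.0062]
side 0.060 n10 s[0.0006 0.0060] w[-0.0022 0.0063]
side 0.090 n8 s[0.0058 0.0172] w[-0.0167 0.0195]
side 0.100 n27 s[0.0070 0.0197] w[-0.0179 0.0167]
top 0.020 n12 s[-0.0070 0.0026] w[-0.0024 0.0038]
top 0.030 n12 s[-0.0061 -0.0000] w[-0.0023 0.0059]
top 0.040 n10 s[-0.0066 0.0016] w[-0.0012 0.0033]
top 0.050 n13 s[-0.0068 0.0024] w[-0.0017 0.0046]
top 0.060 n19 s[-0.0065 0.0026] w[-0.0043 0.0053]
top 0.070 n2 s[-0.0007 0.0006] w[-0.0031 0.0011]
top 0.090 n18 s[-0.0220 0.0226] w[-0.0129 0.0148]
top 0.100 n118 s[-0.0229 0.0229] w[-0.0131 0.0172]
top 0.110 n127 s[-0.0223 0.0221] w[-0.0174 0.0111]
```

Call:
carry_out(commands=[1, 0, 0.1, 0.3, 0, 0, 0, 1, 0, 0.1, 0.3, 0, 0, 0, 1, 0, 0.1, 0.3, 0, 0, 0, 1, 1, 0.2, -0.9, 0, 0, 0, 1, 2, 0.3, -2.1, 0, 0, 0, 1, 2.5, 0.3, -2.7, 0, 0, 0, 1, 2.5, 0.3, -2.7, 0, 0, 0, 1, 2.5, 0.3, -2.7, 0, 0, 0])

```text
time_s: 6.07
ee_pos: [0.5727, 0.1941, 0.1876]
eef_rot: [-2.447, -0.0, -1.492]
force: [0.8, 0.0, -0.7]
grip_width: 0.0379
```

```bash
python3 - <<'E'
from h import *
go(SPARE+.015*Pp,hookR())
E
```

```text
shift cm [ 2.52  0.28 -3.05] rv [ 0.001 -0.004  0.003] t 6.0667 ee [0.5727 0.1941 0.1876] F [ 0.8  0.  -0.7] w 0.037943566396488305 q [ 0.34  0.14  1.91 -0.4   0.44  2.14]
```

Call:
carry_out(commands=[1, 0.8, 0.1, -1, 0, -0.002, 0.002, 1, 1.6, 0.2, -2, 0, -0.004, 0.003, 1, 2.5, 0.3, -3, 0, -0.004, 0.003, 1, 2.5, 0.3, -3, 0, -0.004, 0.003])

```text
time_s: 6.4
ee_pos: [0.5978, 0.197, 0.1566]
eef_rot: [-2.444, -0.001, -1.489]
force: [0.1, -0.5, -1.2]
grip_width: 0.0378
```

Call:
carry_out(commands=[-1, 0, 0, 0, 0, 0, 0, -1, 0, 0, 0, 0, 0, 0, -1, 0, 0, 0, 0, 0, 0, -1, 0, 0, 0, 0, 0, 0, -1, 0, 0, 0, 0, 0, 0, -1, 0, 0, 0, 0, 0, 0, -1, -1.3, -0.1, 1.5, 0, 0, 0, -1, -3.2, -0.2, 3.8, 0, 0, 0, -1, -5.4, -0.5, 6.6, 0, 0, 0, -1, -5.4, -0.5, 6.6, 0, 0, 0, -1, -5.4, -0.5, 6.6, 0, 0, 0])

```text
time_s: 7.32
ee_pos: [0.5438, 0.1923, 0.2247]
eef_rot: [-2.441, -0.0, -1.489]
force: [0.2, 0.4, -0.6]
grip_width: 0.0938
```

```bash
cat >> h.py <<'E'
def prof(seat,c,step=.005):
    p,d=viewer.camera(c);X=cloud(c,d);k=(d>0)&(X[...,2]>.1)
    A=(X[k]-seat);ax=A@Pp;s=A@T;w=A@W
    m=(np.abs(s)<.036)&(np.abs(w)<.036)
    for l in np.arange(0,.115,step):
        q=m&(ax>=l)&(ax<l+step)
        if q.any():print(c,'%.3f n%d s[%.4f %.4f] w[%.4f %.4f]'%(l,q.sum(),s[q].min(),s[q].max(),w[q].min(),w[q].max()))
    return p
E
python3 - <<'E'
from h import *
go(FULL+.1*Pp-.003*W,hookR())
prof(SPARE,'side');prof(SPARE,'top')
E
```

```text
shift cm [  0.96 -14.96  -0.44] rv [-0.     0.003 -0.   ] t 7.3167 ee [0.5438 0.1923 0.2247] F [ 0.2  0.4 -0.6] w 0.09383730417136645 q [ 0.36  0.03  1.94 -0.37  0.51  2.11]
side 0.000 n46 s[-0.0123 0.0214] w[-0.0201 0.0174]
side 0.005 n72 s[-0.0092 0.0202] w[-0.0199 0.0172]
side 0.010 n25 s[-0.0082 0.0145] w[-0.0169 0.0113]
side 0.015 n76 s[-0.0116 0.0157] w[-0.0152 0.0115]
side 0.020 n13 s[-0.0048 0.0124] w[-0.0121 0.0100]
side 0.025 n7 s[0.0021 0.0054] w[-0.0031 0.0042]
side 0.030 n10 s[0.0021 0.0066] w[-0.0029 0.0059]
side 0.035 n6 s[0.0037 0.0045] w[-0.0014 0.0045]
top 0.000 n29 s[-0.0202 0.0151] w[-0.0219 0.0160]
top 0.005 n66 s[-0.0201 0.0174] w[-0.0210 0.0168]
top 0.010 n18 s[-0.0142 0.0075] w[-0.0139 0.0139]
top 0.015 n40 s[-0.0139 0.0106] w[-0.0181 0.0110]
top 0.020 n27 s[-0.0119 0.0111] w[-0.0163 0.0104]
top 0.025 n6 s[-0.0072 0.0011] w[0.0001 0.0034]
top 0.030 n5 s[-0.0057 0.0005] w[-0.0019 0.0044]
top 0.035 n7 s[-0.0061 0.0024] w[-0.0024 0.0044]
top 0.040 n2 s[-0.0053 -0.0051] w[0.0007 0.0023]
top 0.045 n9 s[-0.0059 0.0004] w[-0.0008 0.0048]
top 0.050 n4 s[-0.0054 0.0018] w[-0.0047 0.0029]
top 0.055 n6 s[-0.0052 0.0010] w[0.0014 0.0037]
top 0.060 n5 s[-0.0059 0.0012] w[0.0001 0.0029]
top 0.065 n14 s[-0.0063 0.0025] w[-0.0043 0.0034]
top 0.070 n2 s[-0.0006 0.0017] w[0.0009 0.0023]
top 0.075 n1 s[-0.0019 -0.0019] w[0.0034 0.0034]
```

Call:
carry_out(commands=[-1, 0.3, -4, 0, 0, 0, 0, -1, 0.6, -8, 0, 0, 0, 0, -1, 0.8, -12, -0.2, 0, 0.003, 0, -1, 1, -15, -0.4, 0, 0.003, 0, -1, 1, -15, -0.4, 0, 0.003, 0, -1, 1, -15, -0.4, 0, 0.003, 0, -1, 1, -15, -0.4, 0, 0.003, 0, -1, 3, -14.9, -2.8, 0, 0.003, 0, -1, 5, -14.6, -5.2, 0, 0.003, 0, -1, 6.6, -14.5, -7.2, 0, 0.003, 0, -1, 6.6, -14.5, -7.2, 0, 0.003, 0, -1, 6.6, -14.5, -7.2, 0, 0.003, 0])

```text
time_s: 8.42
ee_pos: [0.6094, 0.0486, 0.1484]
eef_rot: [-2.451, -0.0, -1.487]
force: [-0.7, -1.0, -0.2]
grip_width: 0.0939
```

```bash
python3 - <<'E'
from h import *
go(FULL+.011*Pp-.003*W,hookR())
E
```

```text
shift cm [ 0.11 -0.12  0.37] rv [ 0.001 -0.008 -0.002] t 8.4167 ee [0.6094 0.0486 0.1484] F [-0.7 -1.  -0.2] w 0.09388323731557888 q [-0.01  0.2   1.95  0.19  0.31  1.32]
```

Call:
carry_out(commands=[0, 0.1, -0.1, 0.4, 0.001, -0.008, -0.002, 0.3, 0.1, -0.1, 0.4, 0.001, -0.008, -0.002, 1, 0.1, -0.1, 0.4, 0.001, -0.008, -0.002, 1, 0.1, -0.1, 0.4, 0.001, -0.008, -0.002, 1, 0.1, -0.1, 0.4, 0.001, -0.008, -0.002, 1, 0.1, -0.1, 0.4, 0.001, -0.008, -0.002, 1, 0.1, -0.1, 0.4, 0.001, -0.008, -0.002, 1, 0.1, -0.1, 0.4, 0.001, -0.008, -0.002, 1, 0.1, -0.1, 0.4, 0.001, -0.008, -0.002, 1, 0.1, -0.1, 0.4, 0.001, -0.008, -0.002])

```text
time_s: 9.25
ee_pos: [0.6105, 0.0475, 0.1525]
eef_rot: [-2.443, -0.0, -1.489]
force: [-2.7, -2.0, 2.8]
grip_width: 0.0476
```

```bash
python3 - <<'E'
from h import *
go(FULL+.011*Pp,hookR())
go(FULL+.100*Pp,hookR())
E
```

```text
shift cm [0.23 0.01 0.15] rv [0.    0.001 0.   ] t 9.25 ee [0.6105 0.0475 0.1525] F [-2.7 -2.   2.8] w 0.047584161843426655 q [-0.01  0.2   1.95  0.19  0.3   1.32]
shift cm [-5.47 -0.45  6.97] rv [0.    0.001 0.   ] t 9.25 ee [0.6105 0.0475 0.1525] F [-2.7 -2.   2.8] w 0.047584161843426655 q [-0.01  0.2   1.95  0.19  0.3   1.32]
```

Held at 47.6 mm. I lift it off the prong's contact and pull it out along the prong.

Call:
carry_out(commands=[1, 0.2, 0, 0.15, 0, 0, 0, 1, 0.2, 0, 0.2, 0, 0, 0, 1, -0.4, -0.1, 1.0, 0, 0, 0, 1, -1.1, -0.1, 1.7, 0, 0, 0, 1, -2.4, -0.2, 3.2, 0, 0, 0, 1, -3.6, -0.3, 4.8, 0, 0, 0, 1, -4.8, -0.4, 6.2, 0, 0, 0, 1, -5.5, -0.5, 7, 0, 0, 0, 1, -5.5, -0.5, 7, 0, 0, 0, 1, -5.5, -0.5, 7, 0, 0, 0])

```text
time_s: 10.08
ee_pos: [0.5555, 0.0425, 0.2226]
eef_rot: [-2.442, -0.0, -1.489]
force: [0.9, -0.1, -0.6]
grip_width: 0.0474
```

```bash
python3 - <<'E'
from h import *
go(SPARE+.1*Pp,hookR())
p=prof(FULL,'top',.01);q=prof(FULL,'side',.01)
E
```

```text
shift cm [-1.21 14.99 -0.04] rv [0.    0.001 0.001] t 10.0833 ee [0.5555 0.0425 0.2226] F [ 0.9 -0.1 -0.6] w 0.04738228190701273 q [-0.02 -0.03  2.01  0.15  0.47  1.36]
top 0.000 n356 s[-0.0317 0.0300] w[-0.0344 0.0268]
top 0.010 n78 s[-0.0283 0.0125] w[-0.0324 0.0251]
top 0.020 n23 s[-0.0134 0.0118] w[-0.0146 0.0104]
top 0.030 n11 s[-0.0056 0.0035] w[-0.0008 0.0044]
top 0.040 n12 s[-0.0055 0.0031] w[-0.0020 0.0048]
top 0.050 n7 s[-0.0043 0.0028] w[0.0008 0.0042]
top 0.060 n17 s[-0.0046 0.0024] w[-0.0031 0.0049]
top 0.070 n3 s[-0.0022 0.0025] w[-0.0021 0.0003]
top 0.090 n1 s[-0.0236 -0.0236] w[0.0059 0.0059]
top 0.100 n29 s[-0.0325 0.0336] w[-0.0107 0.0203]
top 0.110 n270 s[-0.0358 0.0352] w[-0.0251 0.0244]
side 0.000 n292 s[-0.0291 0.0319] w[-0.0328 0.0283]
side 0.010 n81 s[-0.0066 0.0173] w[-0.0144 0.0119]
side 0.020 n16 s[-0.0062 0.0084] w[-0.0043 0.0056]
side 0.030 n12 s[0.0034 0.0084] w[-0.0023 0.0058]
side 0.040 n14 s[0.0003 0.0086] w[-0.0037 0.0060]
side 0.050 n16 s[0.0014 0.0085] w[-0.0034 0.0062]
side 0.060 n18 s[-0.0006 0.0089] w[-0.0032 0.0048]
side 0.090 n1 s[0.0287 0.0287] w[-0.0070 -0.0070]
side 0.100 n23 s[-0.0026 0.0347] w[-0.0236 0.0241]
side 0.110 n110 s[-0.0118 0.0360] w[-0.0235 0.0245]
```

Call:
carry_out(commands=[1, -0.4, 4, 0, 0, 0, 0, 1, -0.8, 8, 0, 0, 0, 0, 1, -1.1, 12, 0, 0, 0, 0, 1, -1.2, 15, 0, 0, 0.001, 0, 1, -1.2, 15, 0, 0, 0.001, 0, 1, -1.2, 15, 0, 0, 0.001, 0, 1, -1.2, 15, 0, 0, 0.001, 0, 1, -1.2, 15, 0, 0, 0.001, 0, 1, -1.2, 15, 0, 0, 0.001, 0])

```text
time_s: 10.93
ee_pos: [0.5438, 0.1912, 0.2213]
eef_rot: [-2.446, -0.0, -1.491]
force: [-0.3, -0.7, -0.7]
grip_width: 0.0476
```

```bash
python3 - <<'E'
from h import *
go(SPARE+.055*Pp,hookR())
go(SPARE+.028*Pp,hookR())
E
```

```text
shift cm [ 2.84  0.36 -3.36] rv [ 0.    -0.002  0.002] t 10.9333 ee [0.5438 0.1912 0.2213] F [-0.3 -0.7 -0.7] w 0.04761795495742225 q [ 0.36  0.04  1.94 -0.37  0.51  2.11]
shift cm [ 4.57  0.51 -5.43] rv [ 0.    -0.002  0.002] t 10.9333 ee [0.5438 0.1912 0.2213] F [-0.3 -0.7 -0.7] w 0.04761795495742225 q [ 0.36  0.04  1.94 -0.37  0.51  2.11]
```

Call:
carry_out(commands=[1, 0, 0.1, 0.1, 0, 0, 0, 1, 1, 0.2, -1.1, 0, -0.002, 0.002, 1, 2, 0.3, -2.3, 0, -0.002, 0.002, 1, 2.8, 0.4, -3.3, 0, -0.002, 0.002, 1, 2.8, 0.4, -3.3, 0, -0.002, 0.002, 1, 3.4, 0.4, -4, 0, -0.002, 0.002, 1, 4, 0.5, -4.7, 0, -0.002, 0.002, 1, 4.6, 0.5, -5.4, 0, -0.002, 0.002, 1, 4.6, 0.5, -5.4, 0, -0.002, 0.002, 1, 4.6, 0.5, -5.4, 0, -0.002, 0.002])

```text
time_s: 11.77
ee_pos: [0.5899, 0.196, 0.1668]
eef_rot: [-2.444, -0.001, -1.489]
force: [1.1, -0.1, -0.6]
grip_width: 0.0475
```

Call:
carry_out(commands=[-1, 0, 0, 0, 0, 0, 0, -1, 0, 0, 0, 0, 0, 0, -1, 0, 0, 0, 0, 0, 0, -1, 0, 0, 0, 0, 0, 0, -1, 0, 0, 0, 0, 0, 0, -1, 0, 0, 0, 0, 0, 0, -1, -1.3, -0.1, 1.5, 0, 0, 0, -1, -3.2, -0.2, 3.8, 0, 0, 0, -1, -4.6, -0.4, 5.5, 0, 0, 0, -1, -4.6, -0.4, 5.5, 0, 0, 0, -1, -4.6, -0.4, 5.5, 0, 0, 0])

```text
time_s: 12.68
ee_pos: [0.544, 0.1922, 0.2228]
eef_rot: [-2.442, 0.0, -1.489]
force: [-0.6, -0.3, 0.3]
grip_width: 0.094
```

```bash
python3 - <<'E'
from h import *
go(FULL+.1*Pp-.003*W,hookR())
prof(SPARE,'side');prof(SPARE,'top')
E
```

```text
shift cm [  0.94 -14.95  -0.25] rv [-0.     0.001  0.   ] t 12.6833 ee [0.544  0.1922 0.2228] F [-0.6 -0.3  0.3] w 0.09402856009729685 q [ 0.36  0.04  1.94 -0.37  0.51  2.11]
side 0.000 n33 s[0.0014 0.0190] w[-0.0185 0.0187]
side 0.005 n24 s[0.0110 0.0200] w[-0.0169 0.0097]
side 0.015 n11 s[-0.0085 0.0239] w[-0.0254 0.0233]
side 0.020 n61 s[-0.0145 0.0248] w[-0.0253 0.0234]
side 0.025 n171 s[-0.0206 0.0258] w[-0.0252 0.0219]
side 0.030 n21 s[0.0041 0.0225] w[-0.0191 0.0116]
side 0.035 n54 s[-0.0061 0.0154] w[-0.0145 0.0117]
side 0.040 n7 s[-0.0064 0.0132] w[-0.0129 0.0102]
top 0.000 n22 s[-0.0188 0.0106] w[-0.0050 0.0153]
top 0.005 n11 s[-0.0158 0.0073] w[0.0006 0.0144]
top 0.015 n6 s[-0.0230 0.0074] w[0.0028 0.0183]
top 0.020 n46 s[-0.0243 0.0238] w[-0.0288 0.0213]
top 0.025 n144 s[-0.0243 0.0218] w[-0.0279 0.0212]
top 0.030 n21 s[-0.0218 0.0142] w[-0.0130 0.0132]
top 0.035 n54 s[-0.0138 0.0125] w[-0.0159 0.0098]
top 0.040 n20 s[-0.0135 0.0102] w[-0.0162 0.0097]
top 0.045 n5 s[-0.0062 0.0008] w[-0.0009 0.0031]
top 0.050 n4 s[-0.0053 -0.0021] w[-0.0047 0.0053]
top 0.055 n7 s[-0.0068 -0.0007] w[-0.0001 0.0032]
top 0.060 n5 s[-0.0058 0.0029] w[0.0012 0.0038]
top 0.065 n13 s[-0.0067 0.0024] w[-0.0043 0.0043]
top 0.070 n5 s[-0.0044 -0.0005] w[-0.0014 0.0027]
```

Call:
carry_out(commands=[-1, 0.3, -4, 0, 0, 0, 0, -1, 0.6, -8, 0, 0, 0, 0, -1, 0.8, -12, -0.1, 0, 0.001, 0, -1, 0.9, -15, -0.2, 0, 0.001, 0, -1, 0.9, -15, -0.2, 0, 0.001, 0, -1, 0.9, -15, -0.2, 0, 0.001, 0, -1, 0.9, -15, -0.2, 0, 0.001, 0, -1, 2.9, -14.8, -2.4, 0, 0.001, 0, -1, 4.9, -14.6, -4.8, 0, 0.001, 0, -1, 6.2, -14.5, -6.4, 0, 0.001, 0, -1, 6.2, -14.5, -6.4, 0, 0.001, 0, -1, 6.2, -14.5, -6.4, 0, 0.001, 0])

```text
time_s: 13.78
ee_pos: [0.6057, 0.0484, 0.1556]
eef_rot: [-2.449, -0.0, -1.488]
force: [-0.2, 1.2, -0.4]
grip_width: 0.094
```

```bash
python3 - <<'E'
from h import *
go(FULL-.008*Pp-.003*W,hookR())
E
```

```text
shift cm [ 1.7   0.   -1.81] rv [ 0.001 -0.005 -0.001] t 13.7833 ee [0.6057 0.0484 0.1556] F [-0.2  1.2 -0.4] w 0.0940298415014013 q [-0.01  0.18  1.95  0.18  0.32  1.33]
```

Call:
carry_out(commands=[-1, 0.8, 0, -0.9, 0, -0.005, 0, -1, 1.7, 0, -1.8, 0, -0.005, 0, -1, 1.7, 0, -1.8, 0, -0.005, 0, 0, 1.7, 0, -1.8, 0, -0.005, 0, 1, 1.7, 0, -1.8, 0, -0.005, 0, 1, 1.7, 0, -1.8, 0, -0.005, 0, 1, 1.7, 0, -1.8, 0, -0.005, 0, 1, 1.7, 0, -1.8, 0, -0.005, 0, 1, 1.7, 0, -1.8, 0, -0.005, 0, 1, 1.7, 0, -1.8, 0, -0.005, 0, 1, 1.7, 0, -1.8, 0, -0.005, 0], force=45)

```text
time_s: 14.7
ee_pos: [0.6227, 0.0484, 0.138]
eef_rot: [-2.443, -0.001, -1.488]
force: [-6.5, -0.4, 5.6]
grip_width: 0.0595
```

```bash
python3 - <<'E'
from h import *
go(FULL-.008*Pp,hookR())
go(FULL+.1*Pp,hookR())
E
```

```text
shift cm [0.22 0.03 0.14] rv [ 0.001  0.    -0.001] t 14.7 ee [0.6227 0.0484 0.138 ] F [-6.5 -0.4  5.6] w 0.05946838504388088 q [-0.01  0.25  1.93  0.21  0.28  1.3 ]
shift cm [-6.7  -0.54  8.42] rv [ 0.001  0.    -0.001] t 14.7 ee [0.6227 0.0484 0.138 ] F [-6.5 -0.4  5.6] w 0.05946838504388088 q [-0.01  0.25  1.93  0.21  0.28  1.3 ]
```

Call:
carry_out(commands=[1, 0.1, 0, 0.3, 0, 0, 0, 1, 0, 0, 0.4, 0, 0, 0, 1, -0.6, -0.1, 1.2, 0, 0, 0, 1, -1.8, -0.2, 2.6, 0, 0, 0, 1, -3.4, -0.3, 4.5, 0, 0, 0, 1, -5.2, -0.4, 6.6, 0, 0, 0, 1, -6.7, -0.5, 8.4, 0, 0, 0, 1, -6.7, -0.5, 8.4, 0, 0, 0, 1, -6.7, -0.5, 8.4, 0, 0, 0])

```text
time_s: 15.45
ee_pos: [0.5557, 0.0434, 0.223]
eef_rot: [-2.442, -0.001, -1.488]
force: [-0.3, -0.3, -1.7]
grip_width: 0.0591
```

```bash
cat >> h.py <<'E'
STUD=np.array([.433,-.1805,.024]);QY=-.518
def studR():
    z=-Z;a=QY-np.pi/2;x=np.array([np.cos(a),np.sin(a),0]);return Ro.from_matrix(np.c_[x,np.cross(z,x),z])
E
python3 - <<'E'
from h import *
go(STUD+[0,0,.1],studR())
p=prof(FULL,'side',.01)
for c in('side','top'):
    p,d=viewer.camera(c)
    d=np.load(c+'0.npy');P=cloud(c,d)[d>0]
    # quadrant top surface z~.014: fit axis
    q=P[(np.abs(P[:,2]-.014)<.004)&(P[:,0]>.33)&(P[:,0]<.5)&(P[:,1]>-.26)&(P[:,1]<-.1)]
    print(c,len(q),cv2.minAreaRect(q[:,:2].astype(np.float32)*1000))
    l=cv2.fitLine(q[:,:2].astype(np.float32),cv2.DIST_HUBER,0,.001,.001).ravel();print(l,np.arctan2(l[1],l[0]))
E
```

```text
shift cm [-12.27 -22.39  -9.9 ] rv [ 0.154  0.693 -0.576] t 15.45 ee [0.5557 0.0434 0.223 ] F [-0.3 -0.3 -1.7] w 0.059109735518621115 q [-0.02 -0.03  2.01  0.15  0.47  1.36]
side 0.000 n14 s[0.0019 0.0099] w[-0.0048 0.0052]
side 0.010 n11 s[0.0039 0.0098] w[-0.0027 0.0054]
side 0.020 n15 s[0.0027 0.0086] w[-0.0027 0.0056]
side 0.030 n13 s[0.0034 0.0095] w[-0.0023 0.0058]
side 0.040 n14 s[0.0011 0.0093] w[-0.0037 0.0060]
side 0.050 n16 s[0.0009 0.0073] w[-0.0035 0.0062]
side 0.060 n13 s[0.0024 0.0080] w[-0.0032 0.0048]
side 0.100 n53 s[-0.0126 0.0332] w[-0.0281 0.0305]
side 0.110 n179 s[-0.0102 0.0335] w[-0.0298 0.0319]
side 474 ((428.5801086425781, -174.68441772460938), (51.625282287597656, 193.41278076171875), 57.153076171875)
[ 0.8581714  -0.5133633   0.40607145 -0.15483755] -0.5390994
top 716 ((429.3959655761719, -181.85919189453125), (49.75851058959961, 200.1272430419922), 56.53261184692383)
[ 0.83723736 -0.54683965  0.4215057  -0.17513642] -0.57858485
```

Call:
carry_out(commands=[1, -4, -3, 1, 0.03, 0.12, -0.1, 1, -8, -6, 1, 0.05, 0.23, -0.2, 1, -10, -10, 0, 0.08, 0.35, -0.29, 1, -11, -14, -1, 0.1, 0.46, -0.38, 1, -12, -18, -2, 0.13, 0.58, -0.48, 1, -12.3, -22.4, -4, 0.154, 0.693, -0.576, 1, -12.3, -22.4, -6, 0.154, 0.693, -0.576, 1, -12.3, -22.4, -8, 0.154, 0.693, -0.576, 1, -12.3, -22.4, -8, 0.154, 0.693, -0.576, 1, -12.3, -22.4, -8, 0.154, 0.693, -0.576, 1, -12.3, -22.4, -8, 0.154, 0.693, -0.576, 1, -12.3, -22.4, -8, 0.154, 0.693, -0.576])

```text
time_s: 16.6
ee_pos: [0.4333, -0.1802, 0.1421]
eef_rot: [3.141, 0.001, -2.087]
force: [0.5, 0.3, -0.8]
grip_width: 0.0593
```

```bash
sed -i 's/QY=-.518/QY=-.56/' h.py; python3 - <<'E'
from h import *
go(STUD+[0,0,.066],studR())
for c in('side','top'):
    p,d=viewer.camera(c);cv2.imwrite(f'pics/{c}5.png',p);np.save(f'{c}5.npy',d)
a=cv2.resize(cv2.imread('pics/side5.png')[170:290,270:390],None,fx=3.3,fy=3.3,interpolation=3)
b=cv2.resize(cv2.imread('pics/top5.png')[180:300,270:390],None,fx=3.3,fy=3.3,interpolation=3)
cv2.imwrite('pics/c5.png',np.hstack([a,b]))
E
```

```text
shift cm [-0.03 -0.03 -5.21] rv [-0.001  0.    -0.044] t 16.6 ee [ 0.4333 -0.1802  0.1421] F [ 0.5  0.3 -0.8] w 0.05925167904815934 q [-0.47  0.19  1.82  0.    1.14  1.61]
```

View pics/c5.png

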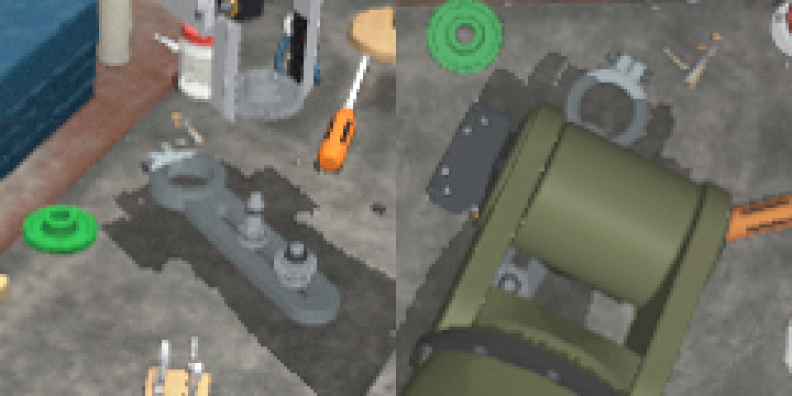

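```bash
cat > sf.py <<'E'
from h import *
from scipy.optimize import least_squares
def sdf(prof,r,z): # distance to polyline profile (r,z)
    q=np.c_[r,z];best=np.full(len(q),9.)
    for a,b in zip(prof[:-1],prof[1:]):
        a=np.array(a);b=np.array(b);t=np.clip(((q-a)@(b-a))/((b-a)@(b-a)),0,1)
        best=np.minimum(best,np.linalg.norm(q-a-t[:,None]*(b-a),axis=1))
    return best
def fit(P,prof,x0,zf=False):
    f=lambda v:sdf(prof,np.hypot(P[:,0]-v[0],P[:,1]-v[1]),P[:,2]-v[2])
    best=min((least_squares(f,np.array(x0)+[dx,dy,0],loss='soft_l1',f_scale=.001) for dx in(-.002,.002) for dy in(-.002,.002)),key=lambda r:r.cost)
    return best.x,np.median(f(best.x)),len(P)
stud=[(.0105,.014),(.0105,.024),(.007,.024),(.007,.048),(.0035,.058),(0,.058)]
gear=[(.008,0),(.03125,0),(.03125,.008),(.014,.008),(.014,.020),(.008,.02)]
if __name__=='__main__':
    for c in('side','top'):
        for n in '02':
            d=np.load(c+n+'.npy');P=cloud(c,d)[d>0]
            k=(np.hypot(P[:,0]-.433,P[:,1]+.1805)<.016)&(P[:,2]>.018)
            print(c,'stud',n,fit(P[k],stud,[.433,-.1805,0]))
    d=np.load('side5.npy');P=cloud('side',d)[d>0]
    d0=np.array([.433,-.1805,0])
    k=(np.hypot(P[:,0]-.433,P[:,1]+.1805)<.016)&(P[:,2]>.018)&(P[:,2]<.065);print('stud side5',fit(P[k],stud,d0))
    c=np.array([.4333,-.1802,.1421]); 
    R=Ro.from_euler('xyz',[3.141,.001,-2.087]).as_matrix();q=(P-c)@R
    k=(np.abs(q[:,0])<.027)&(np.abs(q[:,1])<.04)&(q[:,2]>-.04)&(q[:,2]<.003)
    print('z hist',np.histogram(P[k][:,2],8))
    print('gear',fit(P[k],gear,[.435,-.178,.150]))
E
python3 sf.py
```

```text
side stud 0 (array([ 0.43585033, -0.18066685,  0.00105309]), np.float64(0.001083221307583484), 102)
side stud 2 (array([ 4.35052515e-01, -1.80176225e-01,  2.96087790e-04]), np.float64(0.0011076473697272425), 104)
top stud 0 (array([ 0.43118699, -0.18283362,  0.00155905]), np.float64(0.0006906631636924007), 77)
top stud 2 (array([ 0.43121807, -0.18281907,  0.00068708]), np.float64(0.0006650947836916114), 75)
stud side5 (array([ 0.43518997, -0.18089159,  0.00161136]), np.float64(0.0011657749417041873), 106)
z hist (array([ 18, 111,  43,  31,  52,  10,   2,   4]), array([0.146714  , 0.15106446, 0.15541492, 0.15976538, 0.16411584,
       0.1684663 , 0.17281677, 0.17716723, 0.18151769]))
gear (array([ 0.43418372, -0.17683801,  0.14673746]), np.float64(0.0012247797715105799), 271)
```

```bash
cat > sg.py <<'E'
from sf import *
go(STUD+[0,0,.066],studR())
p,d=viewer.camera('side');P=cloud('side',d)[d>0]
o=ctrl.get_obs();R=Ro.from_euler('xyz',o['eef_rot']).as_matrix();q=(P-o['ee_pos'])@R
k=(np.abs(q[:,0])<.025)&(np.abs(q[:,1])<.04)&(q[:,2]>-.035)&(q[:,2]<.003)
G=P[k];z0=o['ee_pos'][2]
for lo in np.arange(0,.034,.002):
    m=(G[:,2]-z0>=lo)&(G[:,2]-z0<lo+.002)
    if m.any():
        qq=q[k][m];print('%.3f n%d x[%.4f %.4f] y[%.4f %.4f]'%(lo,m.sum(),qq[:,0].min(),qq[:,0].max(),qq[:,1].min(),qq[:,1].max()))
f=lambda v,H:np.hypot(H[:,0]-v[0],H[:,1]-v[1])-.014
H=G[(G[:,2]-z0>.0155)&(G[:,2]-z0<.0245)];H=H[np.hypot(H[:,0]-.434,H[:,1]+.177)<.018]
print('hub',len(H),least_squares(f,[.434,-.177],args=(H,),loss='soft_l1',f_scale=.001).x)
g=lambda v,H:np.hypot(H[:,0]-v[0],H[:,1]-v[1])-.007
S=P[(np.hypot(P[:,0]-.435,P[:,1]+.1805)<.012)&(P[:,2]>.028)&(P[:,2]<.047)]
print('shaft',len(S),least_squares(g,[.435,-.18],args=(S,),loss='soft_l1',f_scale=.001).x)
# rim top face tilt
F=G[(np.abs(G[:,2]-z0-.0125)<.004)&(np.hypot(G[:,0]-.434,G[:,1]+.177)>.017)&(np.hypot(G[:,0]-.434,G[:,1]+.177)<.027)]
A=np.c_[F[:,:2]-F[:,:2].mean(0),np.ones(len(F))];print('plane',np.linalg.lstsq(A,F[:,2]-z0,rcond=None)[0],len(F))
E
python3 sg.py
```

```text
shift cm [-0.02 -0.02 -5.21] rv [-0.001  0.    -0.044] t 16.7 ee [ 0.4332 -0.1803  0.1421] F [ 1.2  0.7 -1.1] w 0.059203208667923314 q [-0.47  0.19  1.82  0.    1.14  1.61]
0.002 n1 x[0.0094 0.0094] y[0.0253 0.0253]
0.004 n3 x[-0.0226 -0.0153] y[0.0190 0.0256]
0.006 n9 x[-0.0184 0.0154] y[0.0204 0.0307]
0.008 n10 x[-0.0217 0.0194] y[-0.0059 0.0298]
0.010 n56 x[-0.0211 0.0224] y[-0.0274 0.0348]
0.012 n48 x[-0.0243 0.0245] y[-0.0264 0.0316]
0.014 n25 x[-0.0230 0.0250] y[-0.0278 0.0322]
0.016 n10 x[-0.0179 0.0020] y[-0.0101 0.0146]
0.018 n12 x[-0.0194 0.0020] y[-0.0082 0.0149]
0.020 n14 x[-0.0192 0.0024] y[-0.0085 0.0146]
0.022 n12 x[-0.0172 0.0025] y[-0.0104 0.0135]
0.024 n26 x[-0.0177 0.0086] y[-0.0109 0.0161]
0.026 n13 x[-0.0167 0.0241] y[-0.0117 0.0132]
0.028 n1 x[0.0249 0.0249] y[0.0012 0.0012]
0.032 n2 x[0.0235 0.0247] y[0.0091 0.0110]
hub 53 [ 0.43455194 -0.17606794]
shaft 33 [ 0.4359095  -0.18114134]
plane [-0.01773899  0.01638639  0.01213797] 58
```

Call:
carry_out(commands=[1, 0.1, -0.35, -3, 0, 0, -0.044, 1, 0.1, -0.35, -6, 0, 0, -0.044, 1, 0.1, -0.35, -7.8, 0, 0, -0.044, 1, 0.1, -0.35, -7.8, 0, 0, -0.044, 1, 0.1, -0.35, -7.8, 0, 0, -0.044, 1, 0.1, -0.35, -7.8, 0, 0, -0.044, 1, 0.1, -0.35, -7.8, 0, 0, -0.044])

```text
time_s: 17.33
ee_pos: [0.4349, -0.1842, 0.0656]
eef_rot: [-3.14, 0.001, -2.131]
force: [-0.0, -0.2, -0.2]
grip_width: 0.0591
```

```bash
python3 - <<'E'
from sf import *
go([.4343,-.1840,.060],studR())
p,d=viewer.camera('side');P=cloud('side',d)[d>0]
o=ctrl.get_obs();e=o['ee_pos'];z0=e[2]
R=Ro.from_euler('xyz',o['eef_rot']).as_matrix();q=(P-e)@R
G=P[(np.abs(q[:,0])<.025)&(np.abs(q[:,1])<.04)&(q[:,2]>-.035)&(q[:,2]<.003)]
print('gear-ee',fit(G,gear,[e[0]+.001,e[1]+.004,z0+.004])[0]-e)
f=lambda v,H:np.hypot(H[:,0]-v[0],H[:,1]-v[1])-.014
H=G[(G[:,2]-z0>.0155)&(G[:,2]-z0<.0245)];H=H[np.hypot(H[:,0]-e[0]-.001,H[:,1]-e[1]-.004)<.018]
print('hub-ee',len(H),least_squares(f,e[:2]+[.001,.004],args=(H,),loss='soft_l1',f_scale=.001).x-e[:2])
cv2.imwrite('pics/c6.png',cv2.resize(p[190:280,280:390],None,fx=6,fy=6,interpolation=3))
E
```

```text
shift cm [-0.06  0.02 -0.56] rv [0.    0.002 0.   ] t 17.3333 ee [ 0.4349 -0.1842  0.0656] F [-0.  -0.2 -0.2] w 0.05906138859299027 q [-0.48  0.3   1.88  0.    0.96  1.65]
gear-ee [0.00187266 0.0031857  0.00542574]
hub-ee 53 [0.00027091 0.0046547 ]
```

View pics/c6.png

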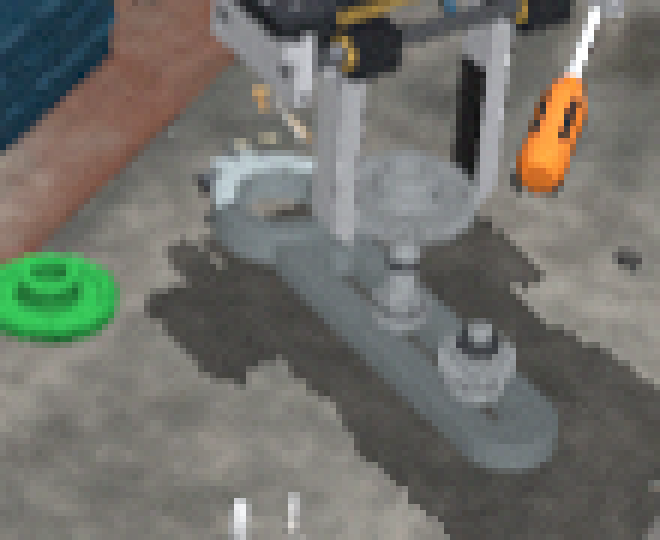

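The side view shows the gear held level, its axis at x≈405 directly over the stud (tip at (403,245)). I lower it in steps, watching the force.

Call:
carry_out(commands=[1, -0.05, 0, -0.6, 0, 0.002, 0, 1, -0.05, 0, -1.2, 0, 0.002, 0, 1, -0.05, 0, -1.6, 0, 0.002, 0, 1, -0.05, 0, -1.9, 0, 0.002, 0, 1, -0.05, 0, -1.9, 0, 0.002, 0])

```text
time_s: 17.8
ee_pos: [0.4339, -0.184, 0.0455]
eef_rot: [3.14, -0.0, -2.131]
force: [-0.6, -0.1, 0.0]
grip_width: 0.0594
```

Call:
carry_out(commands=[1, 0.05, 0, -0.3, 0, 0, 0, 1, 0.05, 0, -0.6, 0, 0, 0, 1, 0.05, 0, -0.6, 0, 0, 0])

```text
time_s: 18.05
ee_pos: [0.4342, -0.1838, 0.0389]
eef_rot: [3.139, -0.0, -2.131]
force: [-0.1, -0.5, -1.2]
grip_width: 0.0593
```

Call:
carry_out(commands=[1, 0, 0, -0.3, 0, 0, 0, 1, 0, 0, -0.6, 0, 0, 0, 1, 0, 0, -0.8, 0, 0, 0, 1, 0, 0, -0.8, 0, 0, 0])

```text
time_s: 18.38
ee_pos: [0.434, -0.1837, 0.0305]
eef_rot: [3.139, -0.0, -2.131]
force: [0.6, -0.4, -1.3]
grip_width: 0.0591
```

Call:
carry_out(commands=[1, 0, 0, -0.3, 0, 0, 0, 1, 0, 0, -0.6, 0, 0, 0, 1, 0, 0, -0.8, 0, 0, 0, 1, 0, 0, -0.8, 0, 0, 0])

```text
time_s: 18.72
ee_pos: [0.4338, -0.1836, 0.022]
eef_rot: [3.138, -0.0, -2.131]
force: [-0.0, -0.3, -2.4]
grip_width: 0.0597
```

Call:
carry_out(commands=[1, 0, 0, -0.2, 0, 0, 0, 1, 0, 0, -0.4, 0, 0, 0, 1, 0, 0, -0.4, 0, 0, 0])

```text
time_s: 18.97
ee_pos: [0.4339, -0.1837, 0.0179]
eef_rot: [3.138, -0.0, -2.131]
force: [-0.6, 0.0, -1.1]
grip_width: 0.0596
```

Call:
carry_out(commands=[1, 0, 0, -0.1, 0, 0, 0, 1, 0, 0, -0.2, 0, 0, 0, 1, 0, 0, -0.2, 0, 0, 0])

```text
time_s: 19.22
ee_pos: [0.4342, -0.1838, 0.0175]
eef_rot: [3.139, -0.0, -2.131]
force: [-10.9, 5.1, 27.9]
grip_width: 0.0594
```

Call:
carry_out(commands=[1, 0, 0, 0.15, 0, 0, 0, 1, 0, 0, 0.15, 0, 0, 0, 0.2, 0, 0, 0.15, 0, 0, 0, -1, 0, 0, 0.15, 0, 0, 0, -1, 0, 0, 0.15, 0, 0, 0, -1, 0, 0, 0.15, 0, 0, 0, -1, 0, 0, 0.15, 0, 0, 0, -1, 0, 0, 0.15, 0, 0, 0, -1, 0, 0, 0.15, 0, 0, 0])

```text
time_s: 19.97
ee_pos: [0.4342, -0.1838, 0.019]
eef_rot: [3.139, -0.0, -2.131]
force: [-0.4, -0.8, -0.0]
grip_width: 0.0932
```

Call:
carry_out(commands=[-1, 0, 0, 1, 0, 0, 0, -1, 0, 0, 3, 0, 0, 0, -1, 0, 0, 6, 0, 0, 0, -1, 0, 0, 9, 0, 0, 0, -1, -2, -3, 12, 0, 0, 0, -1, -6, -6, 15, 0, 0, 0, -1, -10, -10, 17, 0, 0, 0, -1, -12, -14, 18, 0, 0, 0, -1, -14, -18, 18, 0, 0, 0, -1, -14, -20, 18, 0, 0, 0, -1, -14, -20, 18, 0, 0, 0])

```text
time_s: 20.88
ee_pos: [0.2921, -0.387, 0.2007]
eef_rot: [3.141, -0.002, -2.133]
force: [1.0, 0.7, -0.0]
grip_width: 0.0939
```

```bash
python3 - <<'E'
from sf import *
go(STUD)
im=[]
for c in('side','top'):
    p,d=viewer.camera(c);P=cloud(c,d)[d>0]
    G=P[(np.hypot(P[:,0]-.433,P[:,1]+.1815)<.036)&(P[:,2]>.021)]
    g=gear+[(.007,.020),(.007,.024),(.0035,.034),(0,.034)]
    print(c,fit(G,g,[.433,-.1815,.024]))
    A=G[(np.hypot(G[:,0]-.433,G[:,1]+.1815)<.027)&(np.hypot(G[:,0]-.433,G[:,1]+.1815)>.018)]
    print(' rim face z',np.percentile(A[:,2],[5,50,95]).round(4),'plane',np.linalg.lstsq(np.c_[A[:,:2]-[.433,-.1815],np.ones(len(A))],A[:,2],rcond=None)[0])
    r=P[(np.hypot(P[:,0]-.433,P[:,1]+.1815)<.013)&(P[:,2]>.03)];print(' ztop',r[:,2].max())
    for n in('nut_jar','glue_bottle'):
        for s in nets.silhouettes(c,n)[:1]:print(n,s['extent'])
    y,x=(150,220) if c=='side' else (130,110)
    im.append(p)
a=cv2.resize(im[0][150:290,210:400],None,fx=2.1,fy=2.1,interpolation=3);b=cv2.resize(im[1][130:270,130:320],None,fx=2.1,fy=2.1,interpolation=3)
cv2.imwrite('pics/c7.png',np.hstack([a,b]))
E
```

```text
shift cm [ 14.09  20.65 -17.67] rv [0. 0. 0.] t 20.8833 ee [ 0.2921 -0.387   0.2007] F [ 1.   0.7 -0. ] w 0.09385973867392713 q [-1.    0.16  1.71 -0.    1.28  1.14]
side (array([ 0.43650795, -0.18145388,  0.02441484]), np.float64(0.0013041468238159113), 303)
 rim face z [0.0266 0.0315 0.0349] plane [ 0.00557633 -0.03910722  0.03135871]
 ztop 0.06125227318552846
nut_jar [329.6, 175.0, 340.3, 200.7]
glue_bottle [298.6, 151.6, 312.9, 192.2]
top (array([ 0.43056249, -0.18290521,  0.02286903]), np.float64(0.0014454017989450584), 443)
 rim face z [0.0259 0.03   0.0342] plane [0.00859205 0.00340159 0.02999559]
 ztop 0.061848220307923994
nut_jar [385.8, 176.8, 405.7, 197.3]
glue_bottle [385.0, 134.7, 403.4, 159.1]
```

View pics/c7.png

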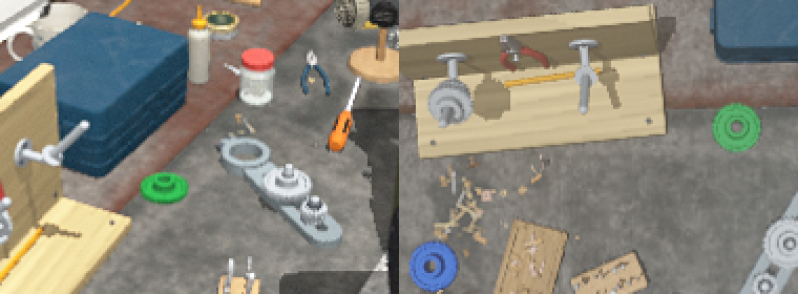

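The big gear is on the stud at (288,183) in the side crop, hub up, with the stud tip showing through the bore. The two smaller gears hang on the spare hook at (450,100) in the top crop, the full hook is empty, and the jar and bottle are upright where they were. The fitted gear bottom is at z≈24 mm, the shoulder height. I'm handing in.

```bash
python3 -c "
from h import *
print(ticket.hand_in())"
```

```text
the job is handed in; nothing more can be done
None
```

The job is done and handed in at about 21 s of the 64 s allowed. The hand-in reports no verdict.

- **Smaller gears:** I moved the small gear and then the middle one to the spare hook. They hang against the washer and each other, and I released both without contact force.
- **Big gear:** It is on the bare stud, hub upwards. It met the shoulder firmly, with about 28 N upward at the wrist. I then eased off and released it.
- **Height check:** After release, the fits put its underside at 24.4 mm (side camera) and 22.9 mm (top camera) above the bench. The shoulder is at 24 mm.
- **Disagreements:** The two cameras differ by about 6 mm in x on where the gear sits, more than the stated 2 mm calibration error each. The side camera's rim-face slope (about 2°) was not matched by the top camera; I took it as noise.
- **Bystanders:** The jar and the glue bottle are upright and, as far as the pictures show, where they were. The green and blue look-alikes were not touched.

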